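Fit the test gauge to the drinks-gas coupler

ROBOT

A 7-joint arm with a two-finger parallel gripper is mounted at the origin on the work surface. World frame = base frame: x ahead of the robot, y to its left, z up, the work surface at z = 0. Lengths are in m, angles in degrees, forces in N, time in s.
With the tool pointing down it reaches from about 0.425 to 0.875 m from the base axis. Payload 4.7 kg.
Tool frame: the origin (TCP) lies midway between the tips of the shut fingers; the grasp point (between the pads) lies 19 mm behind it; z points along the fingers, y is the line along which they close (so a half turn about z gives the same grasp; the last joint's range is limited). The gripper opens to 87 mm and grips with 3 to 60 N. Pads are 19 mm wide; open, the fingers measure 117 mm over their backs; the gripper's body (75 mm by 190 mm) begins 51 mm behind the grasp point.
Start: joints at [-76.198, 18.392, -4.016, 83.108, 1.295, 78.541, -3.26], TCP at [0.146, 0.633, 0.223] pointing down, gripper open.
Joint ranges: [-163.93, 163.93], [-17.29, 119.83], [-79.2, 71.16], [3.27, 140.29], [-89.18, 269.18], [5.43, 117.66], [-154.24, 154.24]. Speed limits (degrees/s): [147.25, 147.25, 180, 180, 180, 180, 180].

INTERFACE

Orientations are given as [roll, pitch, yaw] about the fixed x, y, z axes, in that order (R = Rz(yaw) Ry(pitch) Rx(roll)).
In Python, from cell import env, viewer, boxes_of, masks_of gives the robot as it stands. The module is installed in compiled form; this text tells all that it offers.
- The arm moves only by the tool apply_moves, never from a script. Its argument "moves" is a list of rows, each a list of 7 numbers: the shift along the tool's x, y, z scaled (see below), then the turn, a rotation vector about the tool's x, y, z scaled (see below), then the opening, from 0 (shut) to 1 (fully open). A call has 1 to 20 rows; each row is the pose to reach, as a shift and turn from the pose commanded when the call began, along the tool's axes at that moment; what a row does not reach only later rows make up. The controller multiplies each number of a shift by 0.2 m and each number of a turn by 1.5 rad. A row lasts 1/10 s, in which the tool goes at most 50 mm and 8.59 degrees, less where a joint would pass 70% of its speed; a pose out of reach is approached as far as the arm can. A call with a number of a shift or a turn outside -1 to 1 is refused whole. A call with a gripper value outside its range is refused whole. The fingers move at their own pace and stop on an object; "grip_force" is the grip in N (left out, the last holds). Time passes only in rows, so rows that repeat a pose let the fingers close. It gives the time, the measured TCP pose, the force, the opening and the grip force at its end, in the units of the state.
- env.get_obs(): the state, without advancing time (a new reading comes with each control period).
- viewer.read_camera(name): name is "side" or "top" or "wrist"; returns the picture (480x640x3 uint8, red, green, blue); there is no depth.
- viewer.get_calibration(name): a dict with "fov_y" (degrees; the focal length in pixels is half the picture's height over the tangent of half this angle, whatever the lens; pixels are square), "cx", "cy" (the principal point, pixels), "position" and "orientation" of the camera in the world. Camera axes: x right, y up, looking along -z (the intrinsics and any distortion apply to the point x, -y, -z); pixel columns grow to the right and rows downward; lengths in m; the calibration is good to about 2 mm. A picture is of the moment at which its call begins: read the wrist's pose just before it. get_calibration takes no time and is no camera call; for the wrist camera it gives the pose at the moment of the call.
- env.sign_off(): hands the job in; it is judged then, once.
Trained networks look in the newest picture that a camera, given by its name, has taken for a name from the list of things; names that differ only in an ending like _2 or _b are one class to them, and where a whole thing is asked for, a point or a joint stands for the part that bears it (a point fixed in the world has none). Each returns a list of dicts, best first, with "conf" (0 to 1); they miss things now and then, are a little off and sometimes report something else, mostly with a low value. They report only what shows in the picture. A call takes as long as a camera call. They do not tell look-alikes from the thing itself.
- boxes_of(camera, target): "location" ([column, row] in pixels, amid what is visible of it).
- masks_of(camera, target): "pixels" (480x640 bool, what is visible of it) and "location" ([column, row] in pixels, amid what is visible of it).
The state is a dict: "time_s": time; "qpos": joint angles; "joint_velocities": joint speeds; "effort": joint torques, N m; "tool_pos": TCP position; "tool_rot": TCP orientation; "force": force on the tool from outside, world axes, zero at the start; "wrist_torque": the same for the moment, N m; "grip_width": finger opening in m; "grasp_force": force on a finger pad.
Only numpy, scipy, OpenCV 4.12 (cv2) and the standard library are available. Lean on these libraries where they do the work, as an engineer would, in place of code of your own. Each camera call takes 0.05 s, during which the arm holds its last target. There are 200 camera calls.

TASK

Connect the pressure test gauge to the quick coupler on the drinks-gas block: draw the coupler's sleeve back until it stays back by itself and let go of it, then push the gauge's plug straight into the mouth, firmly but without forcing it, until the sleeve springs forward over it. Leave the gauge locked in the coupler, let go of it, and do not disturb the bottle, the can and the spanner on the bench.

Things in the scene. Friction and masses are not known exactly. Their poses are not given: they have to be found in the camera images.
- gas_stand: steel stand bolted to the bench (foot plate 120 x 120 x 8 mm). On it, in clamp slots, sits an aluminium gas block (50 x 40 x 50 mm, top at 105 mm, brass valve on it to 125 mm) with a steel quick coupler standing out level from its front. Origin on the bench under the block's nominal centre, z up. The coupler's axis is parallel to the stand's y, 80 mm above the bench; the mouth faces -y
- coupler_mouth (a point): nominal centre of the coupler's mouth, (0, -95, 80) mm in the stand's frame and axes. Clamped in its slots, block and coupler truly sit up to 8 mm to either side (x) and 3 mm fore or aft (y) of this, height exact. The plug goes in along +y. Bore 17.2 mm, chamfered to 19.6 mm at the face; a sprung check ring lies 7 mm inside once the sleeve is latched back. 50 mm behind the mouth is a 30 mm hexagon
- sleeve_grip (a point): nominal centre of the coupler's sleeve when forward, on the coupler's axis 18 mm behind the mouth; truly up to 8 mm to either side (x) and 3 mm fore or aft (y), like the mouth. The sleeve is a knurled steel ring, 38 mm in outer diameter and 34 mm long along the stand's y, with free space beside and above it
- sleeve (a joint): how far the sleeve is drawn back (towards the block, the stand's +y), in m: 0 forward (as at the start), 0.009 at the back stop. Drawing it back takes 10 to 17 N. Drawn to 0.007 or more and let go, the empty sleeve stays latched at about 0.006. Forward it blocks the plug about 10 mm inside the mouth; latched back it admits the plug and springs forward by itself when the plug is home
- gauge: test gauge lying face up on its back: round steel case 63 mm wide (bezel 66 mm) and 37 mm thick with a white dial, then in one line a neck, a brass hexagon and a steel plug. 220 to 420 g. Origin at the centre of the case's underside, z up; the stem points along its +y, axis 18 mm above the underside. It may end at any turn about the plug's axis
- gauge_hex (a point): centre of the brass hexagon, the place to grip: 59 mm from the gauge's origin along its +y, 18 mm above the underside. 24 mm across flats, two of them upright (facing the gauge's +x and -x), 42 mm long along y
- plug_tip (a point): centre of the plug's end face, 103.5 mm from the gauge's origin along its +y, 18 mm above the underside. Plug 16.2 mm wide, end chamfered 1.5 mm, grooved, 23.5 mm long. 7 mm inside the mouth it meets the check ring, which then resists with 10 to 20 N; the coupler trips at 20 to 21 mm depth; the hexagon meets the mouth at 23.5 mm. More than 50 N between gauge and coupler damages them
- beer_bottle: brown glass bottle, 62 mm wide, 235 mm tall, standing on the bench; origin at the centre of its underside. Not part of the job.
- spray_can: white can, 58 mm wide, 170 mm tall, standing on the bench; origin at the centre of its underside. Not part of the job.
- spanner: steel spanner, 170 mm long, 8 mm thick, lying on the bench; origin at the middle of its underside, x along it. Not part of the job.
There are look-alikes about, which are no part of the job. There is more than one size of the gauge; the job needs the largest.

How it is judged:
By the outcome, as a careful person would: the job done as asked, in the order asked, and still so for the second after the job is handed in, with the robot touching nothing.
It also fails if it takes over 72 s, if anything falls off the work surface, if the arm or the gripper's body presses on something with over 40 N, if the wrist force passes 120 N, or if a joint passes its speed limit or range.

## Working session

There is one attempt and no reset: what is moved stays moved. The work goes in short steps, Python scripts to look and compute and a tool call to move; the robot and the scene stay as the last step left them, time stands still between calls to the robot, and variables do not carry over. Pictures are saved under pics/ and viewed, at most 10 in all, crops included, and the job is handed in when it is done.

Besides the shell and the picture viewer there is one more tool, called after "Call:" by a JSON object that holds its "op" and its "data", one argument or row to a line. apply_moves: Moves the arm, as the interface text tells. Shifts and turns lie within -1 to 1; 1 stands for 0.2 m of shift or 1.5 rad of turn. Its arguments: {"type":"object","properties":{"moves":{"type":"array","items":{"type":"array","items":{"type":"number","minimum":-1,"maximum":1}}},"grip_force":{"type":"number"}},"required":["moves"]}

```bash
mkdir -p pics; cat > h.py <<'E'
import numpy as np, cv2
from scipy.spatial.transform import Rotation as R
from cell import env, viewer, boxes_of, masks_of
def rot(o):
    o=np.array(o,float)
    if o.shape==(3,3): return o
    if o.shape==(4,): return None
    return R.from_euler('xyz',o,degrees=True).as_matrix()
def ray(cal,px):
    f=240/np.tan(np.radians(cal['fov_y'])/2)
    d=np.array([(px[0]-cal['cx'])/f,-(px[1]-cal['cy'])/f,-1.])
    return np.array(cal['position']),rot(cal['orientation'])@d
def onplane(cal,px,z):
    p,d=ray(cal,px); return p+d*(z-p[2])/d[2]
def proj(cal,P):
    f=240/np.tan(np.radians(cal['fov_y'])/2)
    c=rot(cal['orientation']).T@(np.array(P)-np.array(cal['position']))
    return np.array([cal['cx']+f*c[0]/-c[2],cal['cy']-f*c[1]/-c[2]])
E
python3 - <<'E'
from h import *
for n in ['side','top','wrist']:
    print(n,viewer.get_calibration(n))
    cv2.imwrite(f'pics/{n}0.png',viewer.read_camera(n)[...,::-1])
    if n!='wrist':
        for t in ['gauge','gauge_hex','gas_stand','sleeve','beer_bottle','spray_can','spanner']:
            print(t,[(np.round(b['location']),round(b['conf'],2)) for b in boxes_of(n,t)])
print(env.get_obs())
E
```

```text
side {'fov_y': 46.37216632595583, 'cx': 323.6004836266781, 'cy': 235.3977642061067, 'position': array([0.40899059, 0.8089799 , 1.04592772]), 'orientation': array([ 3.98895752e+01,  1.09860432e-01, -1.69015729e+02])}
gauge [(array([341., 194.]), 0.9), (array([292., 168.]), 0.64), (array([400., 187.]), 0.63)]
gauge_hex [(array([341., 194.]), 0.95), (array([296., 169.]), 0.8), (array([401., 190.]), 0.61)]
gas_stand [(array([331., 317.]), 0.76)]
sleeve [(array([329., 266.]), 0.6)]
beer_bottle [(array([370., 412.]), 0.65), (array([341., 191.]), 0.3)]
spray_can [(array([330., 120.]), 0.97), (array([339., 195.]), 0.6)]
spanner [(array([270., 218.]), 0.65)]
top {'fov_y': 51.193875759829965, 'cx': 320.09102710962986, 'cy': 244.52772445500517, 'position': array([0.39915093, 0.03371515, 1.22673664]), 'orientation': array([  7.62277067,  -1.04381484, -91.07489904])}
gauge [(array([400., 244.]), 0.8), (array([422., 190.]), 0.65), (array([418., 299.]), 0.61), (array([353., 177.]), 0.19)]
gauge_hex [(array([418., 187.]), 0.74), (array([422., 306.]), 0.61), (array([398., 244.]), 0.56)]
gas_stand [(a
[... 444 characters left out ...]
.85, 'qpos': array([-76.19640433,  18.38894473,  -4.01661101,  83.10792798,
         1.29436907,  78.54066326,  -3.25867102]), 'joint_velocities': array([ 0.01526643, -0.00918887, -0.10364352, -0.03808726, -0.06847948,
        0.02059526, -0.023597  ]), 'effort': array([-9.11566212e-05, -4.91063976e+01, -4.03327318e-01, -3.12772965e+01,
       -6.38683420e-02,  3.32419050e-02,  1.53551071e-05]), 'tool_pos': array([0.14619479, 0.63336663, 0.22261708]), 'tool_rot': array([1.79992436e+02, 2.00003624e-03, 1.67006897e+02]), 'force': array([-0.51137521, -0.91395784, -0.34602006]), 'wrist_torque': array([-0.00967725, -0.02027685,  0.03365048]), 'grasp_force': 0.0, 'grip_width': 0.08708601296435917}
```

View pics/top0.png

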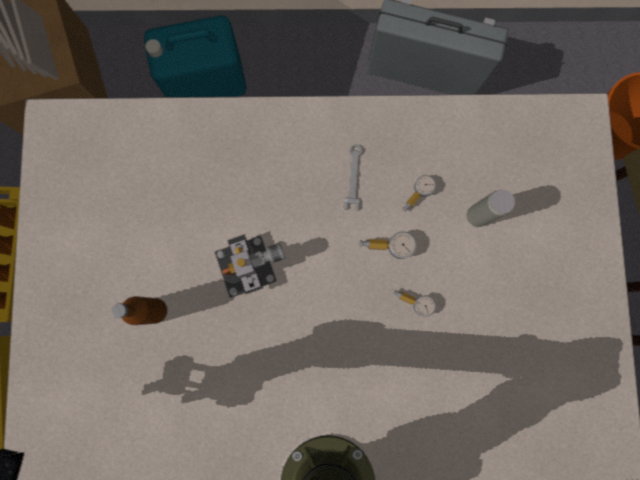

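View pics/side0.png

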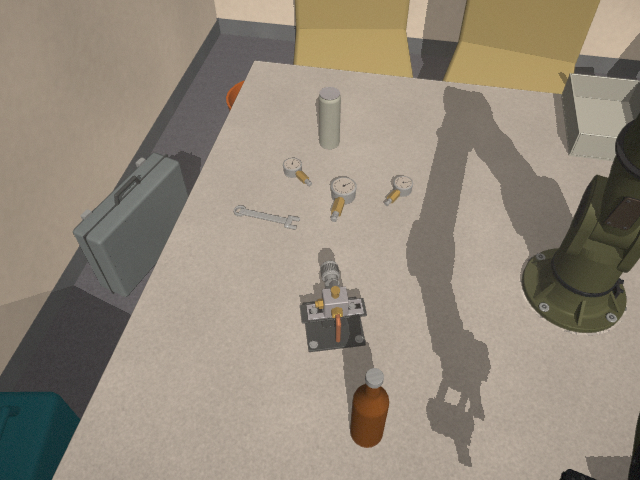

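The largest gauge is the middle one: top (400,244), side (341,194), with its plug pointing at the coupler. The stand is at top (246,261), with the sleeve at (275,255).

```bash
cat > m.py <<'E'
from h import *
from scipy.optimize import least_squares
cals={n:viewer.get_calibration(n) for n in ['side','top']}
def tri(a,b):
    A=[];B=[]
    for n,px in (('side',a),('top',b)):
        p,d=ray(cals[n],px); d/=np.linalg.norm(d); M=np.eye(3)-np.outer(d,d); A.append(M);B.append(M@p)
    return np.linalg.solve(sum(A),sum(B))
E
python3 - <<'E'
from m import *
print('gauge',tri((341,194),(400,244)),'sleeve',tri((329,266),(276,255)))
for n in ['side','top']:
    im=viewer.read_camera(n)
    for t in ['gauge','gauge_hex','gas_stand','sleeve']:
        for b in masks_of(n,t)[:3]:
            m=b['pixels']; ys,xs=np.where(m)
            print(n,t,round(b['conf'],2),np.round(b['location']),m.sum(),xs.min(),xs.max(),ys.min(),ys.max())
    bx=(300,150,420,250) if n=='side' else (340,150,470,330)
    bx2=(280,240,400,370) if n=='side' else (200,220,320,310)
    c=[cv2.resize(im[b[1]:b[3],b[0]:b[2]],(390,int(390*(b[3]-b[1])/(b[2]-b[0])))) for b in (bx,bx2)]
    h=max(x.shape[0] for x in c); c=[cv2.copyMakeBorder(x,0,h-x.shape[0],0,10,0) for x in c]
    cv2.imwrite(f'pics/c_{n}.png',np.hstack(c)[...,::-1])
# bench points: top
c=cals['top']
for px in [(402,245),(364,243),(425,186),(424,306),(276,254)]: print(px,onplane(c,px,0.03))
E
```

```text
gauge [ 0.5595619  -0.18863484  0.00636169] sleeve [0.53126296 0.11080416 0.09615699]
side gauge 0.81 [400. 188.] 416 385 412 177 204
side gauge 0.76 [338. 194.] 736 329 355 177 221
side gauge 0.64 [291. 168.] 443 283 311 158 185
side gauge_hex 0.83 [297. 168.] 440 283 311 158 186
side gauge_hex 0.74 [402. 191.] 483 384 413 176 205
side gas_stand 0.97 [332. 318.] 3673 300 366 261 351
side sleeve 0.64 [329. 266.] 221 321 338 261 277
side sleeve 0.24 [370. 408.] 2302 350 388 367 447
top gauge 0.96 [422. 190.] 504 404 435 175 210
top gauge 0.68 [420. 301.] 541 394 435 291 316
top gauge 0.58 [397. 241.] 910 360 417 230 258
top gauge_hex 0.9 [398. 245.] 889 360 416 231 258
top gauge_hex 0.85 [422. 305.] 526 394 435 291 316
top gauge_hex 0.78 [421. 190.] 513 405 435 175 209
top gas_stand 0.72 [246. 264.] 2797 215 283 235 296
top sleeve 0.61 [275. 255.] 249 267 284 243 262
(402, 245) [ 0.5545191  -0.18908405  0.03      ]
(364, 243) [ 0.56089406 -0.09721899  0.03      ]
(425, 186) [ 0.69983212 -0.25172641  0.03      ]
(424, 306) [ 0.40725558 -0.23567892  0.03      ]
(276, 254) [0.53769408 0.11518384 0.03      ]
```

View pics/c_top.png

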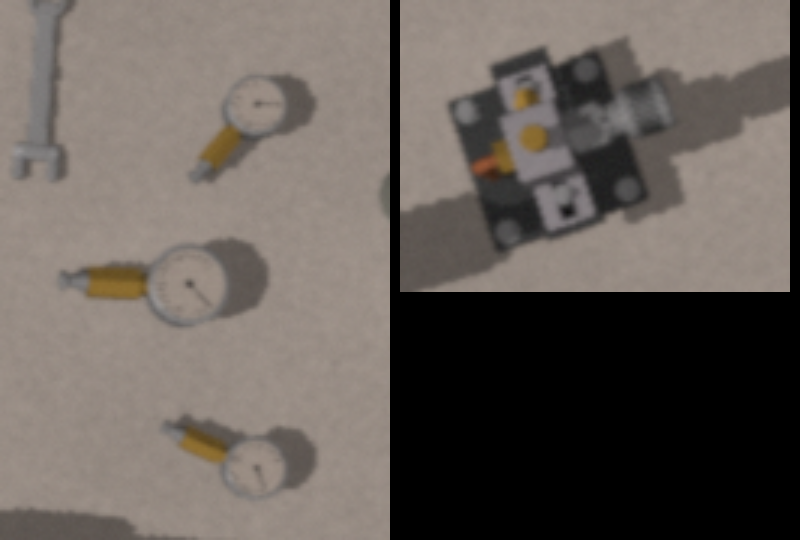

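```bash
cat > go.py <<'E'
from h import *
def rel(pos,yaw,roll=180,pitch=0,start=None):
    o=env.get_obs(); p0=np.array(o['tool_pos']);R0=rot(o['tool_rot'])
    if start is not None: p0=np.array(start[0]);R0=rot(start[1])
    d=R0.T@(np.array(pos)-p0)/0.2
    r=R.from_matrix(R0.T@rot([roll,pitch,yaw])).as_rotvec()/1.5
    return np.round(d,4),np.round(r,4)
E
python3 - <<'E'
from m import *
from go import *
c=cals['top']
print('bottle',tri((374,377),(120,311)),onplane(c,(150,309),0.1),'can top',onplane(c,(500,202),.17))
s=onplane(c,(275,254),.09); print('sleeve',s, 'mouth',onplane(c,(283,252),.09))
print('block',onplane(c,(241,262),.125))
print(rel([s[0],s[1],.35],105))
print(rel([.25,.55,.40],135))
E
```

```text
bottle [0.40757132 0.40796198 0.22850262] [0.41150383 0.39024467 0.1       ] can top [ 0.62682905 -0.37988169  0.17      ]
sleeve [0.53078599 0.11337575 0.09      ] mouth [0.53507515 0.09511835 0.09      ]
block [0.51024741 0.18580587 0.125     ]
(array([-2.4584, -2.1012, -0.6372]), array([ 1.000e-04, -0.000e+00,  7.215e-01]))
(array([-0.5997, -0.2894, -0.8871]), array([1.000e-04, 0.000e+00, 3.725e-01]))
```

Call:
{"op": "apply_moves", "data": {
  "moves": [
    [0,0,-0.25,0,0,0,1],
    [0,0,-0.5,0,0,0,1],
    [-0.15,-0.12,-0.6,0,0,0,1],
    [-0.3,-0.25,-0.6,0,0,0,1],
    [-0.48,-0.4,-0.6,0,0,0,1],
    [-0.66,-0.55,-0.6,0,0,0,1],
    [-0.85,-0.7,-0.6,0,0,0,1],
    [-0.85,-0.7,-0.6,0,0,0,1]
  ]
}}

```text
time_s: 2.15
tool_pos: [0.287, 0.4528, 0.3438]
tool_rot: [180.0, 0.2, 166.3]
force: [-0.1, 0.4, 0.1]
grip_width: 0.0867
grasp_force: 0.0
```

Call:
{"op": "apply_moves", "data": {
  "moves": [
    [-0.18,-0.15,0,0,0,0.09,1],
    [-0.36,-0.3,0,0,0,0.18,1],
    [-0.54,-0.45,0,0,0,0.27,1],
    [-0.7,-0.58,0,0,0,0.36,1],
    [-0.85,-0.7,0,0,0,0.36,1],
    [-0.85,-0.7,0,0,0,0.36,1]
  ]
}}

```text
time_s: 2.75
tool_pos: [0.4184, 0.2787, 0.3432]
tool_rot: [179.9, 0.1, 135.5]
force: [0.5, 0.6, 0.8]
grip_width: 0.087
grasp_force: 0.0
```

```bash
python3 - <<'E'
from go import *
print(env.get_obs()['tool_pos'],env.get_obs()['time_s'],rel([.532,.11,.24],105))
E
```

```text
[0.41843309 0.27865318 0.34315042] 2.75 (array([-0.9949, -0.2035,  0.518 ]), array([0.001 , 0.0015, 0.3546]))
```

Call:
{"op": "apply_moves", "data": {
  "moves": [
    [-0.2,-0.04,0,0,0,0.09,1],
    [-0.4,-0.08,0.1,0,0,0.18,1],
    [-0.6,-0.12,0.2,0,0,0.27,1],
    [-0.8,-0.16,0.35,0,0,0.35,1],
    [-0.99,-0.2,0.52,0,0,0.35,1],
    [-0.99,-0.2,0.52,0,0,0.35,1],
    [-0.99,-0.2,0.52,0,0,0.35,1],
    [-0.99,-0.2,0.52,0,0,0.35,1]
  ]
}}

```text
time_s: 3.55
tool_pos: [0.5293, 0.12, 0.2393]
tool_rot: [179.9, -0.1, 106.1]
force: [-0.1, 0.6, -0.7]
grip_width: 0.087
grasp_force: 0.0
```

```bash
python3 - <<'E'
from go import *
o=env.get_obs();print(o['tool_pos'],o['tool_rot'])
c=viewer.get_calibration('wrist');print(c)
im=viewer.read_camera('wrist');cv2.imwrite('pics/w1.png',im[...,::-1]);np.save('w1.npy',im)
import pickle;pickle.dump(c,open('w1.pkl','wb'))
for b in masks_of('wrist','sleeve')[:2]:
    m=b['pixels'].astype(np.uint8);pts=cv2.findNonZero(m)
    print(b['conf'],b['location'],m.sum(),cv2.minAreaRect(pts))
    print(onplane(c,b['location'],.09))
E
```

```text
[0.52929123 0.12003339 0.23933428] [ 1.79935178e+02 -5.63697044e-02  1.06129381e+02]
{'fov_y': 58.94558235918525, 'cx': 321.84625827868666, 'cy': 229.53499168834904, 'position': array([0.50883273, 0.18408734, 0.40146897]), 'orientation': array([-14.41814629,  -0.04969164,  16.08397868])}
0.74 [327.3, 226.1] 2222 ((325.1435546875, 224.43565368652344), (49.25434112548828, 51.54292678833008), 84.2894058227539)
[0.53449514 0.11093623 0.09      ]
```

View pics/w1.png

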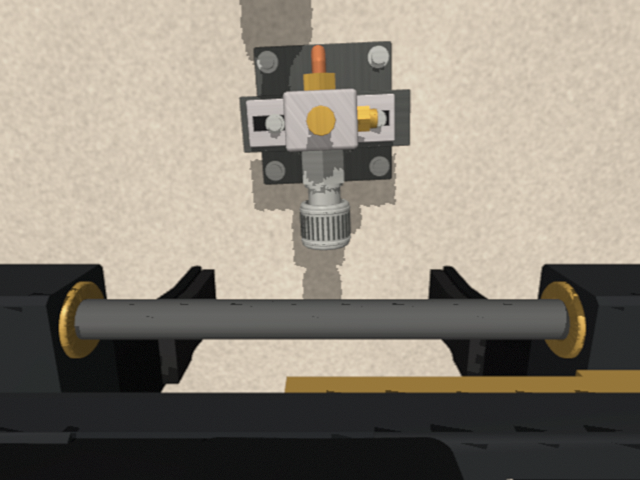

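The view shows the sleeve centred near (325,224), spanning 301–350 and with its mouth end at row 247. The foot-plate bolts are at (267,61), (378,56), (275,171) and (379,166).

```bash
python3 - <<'E'
from go import *
import pickle;c=pickle.load(open('w1.pkl','rb'));im=np.load('w1.npy')
B=[onplane(c,p,.014)[:2] for p in [(267,61),(378,56),(275,171),(379,166)]]
print(np.round(B,4), np.mean(B,0))
for a,b in [(0,1),(2,3),(2,0),(3,1)]:
    d=B[b]-B[a];print(np.degrees(np.arctan2(d[1],d[0])),np.linalg.norm(d))
# sleeve silhouette edges at axis height
for r in (215,225,235):
    L,Rr=onplane(c,(301,r),.08),onplane(c,(350,r),.08);print(L,Rr,np.linalg.norm(L-Rr),(L+Rr)/2)
# valve center, block top
print('valve',onplane(c,(320.5,121),.125)); print('block corners',[np.round(onplane(c,p,.105)[:2],4) for p in [(286,91),(356,91),(283,150),(358,150)]])
cv2.imwrite('pics/w1c.png',cv2.resize(im[80:280,230:430],(600,600),interpolation=cv2.INTER_CUBIC)[...,::-1])
E
```

```text
[[0.4505 0.2184]
 [0.5404 0.2485]
 [0.4806 0.1295]
 [0.5701 0.16  ]] [0.5103984 0.1891041]
18.503916550735116 0.09484197195266891
18.819667228931113 0.09458075064414323
108.68689846573959 0.09385628690675085
108.52668203533582 0.09333459426433263
[0.51325705 0.11145301 0.08      ] [0.54973814 0.12196411 0.08      ] 0.037965152685064486 [0.5314976  0.11670856 0.08      ]
[0.51537352 0.1037607  0.08      ] [0.55207508 0.11433448 0.08      ] 0.038194367557974285 [0.5337243  0.10904759 0.08      ]
[0.51751569 0.09597496 0.08      ] [0.55444042 0.10661216 0.08      ] 0.038426367033741186 [0.53597806 0.10129356 0.08      ]
valve [0.50835634 0.18354001 0.125     ]
block corners [array([0.4809, 0.1957]), array([0.5257, 0.2086]), array([0.4889, 0.1578]), array([0.5384, 0.1721])]
```

View pics/w1c.png

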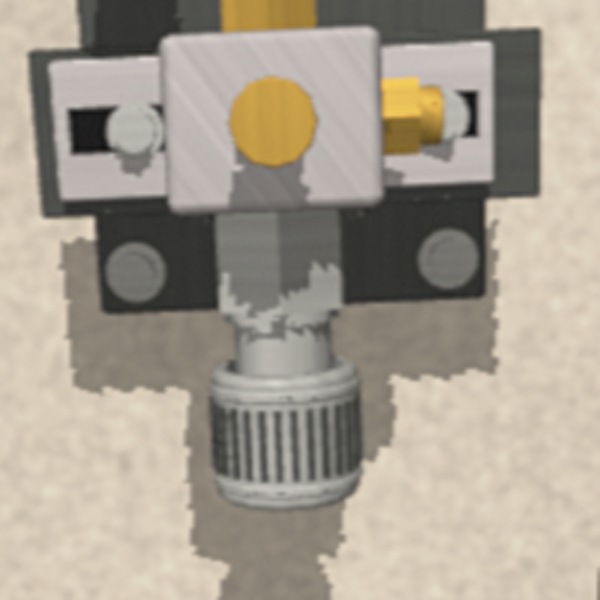

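```bash
cat > st.py <<'E'
from go import *
O=np.array([.5104,.1891]);Y=np.radians(18.6)
ex=np.array([np.cos(Y),np.sin(Y)]);ey=np.array([-np.sin(Y),np.cos(Y)])
def st(p): q=np.array(p)[:2]-O; return np.round([q@ex*1000,q@ey*1000],1)
def wd(x,y): return O+ex*x/1000+ey*y/1000
E
python3 - <<'E'
from st import *
import pickle;c=pickle.load(open('w1.pkl','rb'))
for p,z in [((325.5,248),.098),((323.5,202),.098),((320.5,121),.125)]+[((301,r),.08) for r in(215,235)]+[((350,r),.08) for r in(215,235)]: print(p,z,st(onplane(c,p,z)))
print([st(onplane(c,p,.105)) for p in [(284,91),(356,89),(286,150),(357,148)]])
print(wd(-3.5,-77),rel([*wd(-3.5,-77),.15],108.6))
E
```

```text
(325.5, 248) 0.098 [ -4.1 -96.5]
(323.5, 202) 0.098 [ -4.1 -61.6]
(320.5, 121) 0.125 [-3.7 -4.6]
(301, 215) 0.08 [-22.1 -74.5]
(301, 235) 0.08 [-23.  -90.5]
(350, 215) 0.08 [ 15.9 -76.2]
(350, 235) 0.08 [ 15.4 -92.2]
[array([-27.1,  15.7]), array([20.7, 14.9]), array([-28.3, -22.9]), array([ 20.5, -23.7])]
[0.53164268 0.11500547] (array([-0.0279,  0.0027,  0.4488]), array([ 0.0014, -0.0006, -0.0283]))
```

Call:
{"op": "apply_moves", "data": {
  "moves": [
    [-0.02,0,0.1,0,0,-0.028,1],
    [-0.02,0,0.3,0,0,-0.028,1],
    [-0.02,0,0.5,0,0,-0.028,1],
    [-0.02,0,0.6,0,0,-0.028,1],
    [-0.02,0,0.6,0,0,-0.028,1],
    [-0.02,0,0.6,0,0,-0.028,1]
  ]
}}

```text
time_s: 4.25
tool_pos: [0.531, 0.1152, 0.1198]
tool_rot: [179.9, -0.0, 108.5]
force: [-0.7, 0.1, -0.1]
grip_width: 0.0873
grasp_force: 0.0
```

```bash
python3 - <<'E'
from st import *
o=env.get_obs();print(o['tool_pos'],o['tool_rot'],st(o['tool_pos']))
print(rel([*wd(-3.8,-79),.061],108.6))
E
```

```text
[0.53100906 0.11521444 0.11980545] [ 1.79906099e+02 -1.55400878e-02  1.08482730e+02] [ -4.  -76.6]
(array([-0.0121,  0.0007,  0.294 ]), array([ 0.0011, -0.0002, -0.0014]))
```

Call:
{"op": "apply_moves", "data": {
  "moves": [
    [-0.012,0,0.1,0,0,0,1],
    [-0.012,0,0.2,0,0,0,1],
    [-0.012,0,0.295,0,0,0,1],
    [-0.012,0,0.295,0,0,0,1],
    [-0.012,0,0.295,0,0,0,0.35],
    [-0.012,0,0.295,0,0,0,0.3],
    [-0.012,0,0.295,0,0,0,0.3],
    [-0.012,0,0.295,0,0,0,0.3],
    [-0.012,0,0.295,0,0,0,0.3],
    [-0.012,0,0.295,0,0,0,0.3]
  ],
  "grip_force": 40
}}

```text
time_s: 5.25
tool_pos: [0.5313, 0.1118, 0.0597]
tool_rot: [180.0, -0.0, 108.4]
force: [0.3, -0.7, -0.2]
grip_width: 0.0467
grasp_force: 0.0
```

```bash
python3 - <<'E'
from st import *
o=env.get_obs();print(o['tool_pos'],st(o['tool_pos']),o['force'],o['grip_width'],o['grasp_force'],o['wrist_torque'])
E
```

```text
[0.53128114 0.11183302 0.05973806] [ -4.9 -79.9] [ 0.25500213 -0.70525885 -0.17689705] 0.04670135088309378 0.0 [-0.11614491 -0.0232052   0.032419  ]
```

Call:
{"op": "apply_moves", "data": {
  "moves": [
    [0,0,0,0,0,0,0.3],
    [0,0,0,0,0,0,0.3],
    [0,0,0,0,0,0,0.3],
    [0,0,0,0,0,0,0.3],
    [0,0,0,0,0,0,0.3]
  ]
}}

```text
time_s: 5.75
tool_pos: [0.5342, 0.1128, 0.06]
tool_rot: [179.6, 0.0, 108.4]
force: [7.9, 1.9, -5.3]
grip_width: 0.037
grasp_force: 40.0
```

```bash
python3 - <<'E'
from st import *
o=env.get_obs();print(o['tool_pos'],st(o['tool_pos']),o['force'],o['grip_width'],o['grasp_force'],o['wrist_torque'])
E
```

```text
[0.53418833 0.11281843 0.06002614] [ -1.8 -79.9] [ 7.89346915  1.85398054 -5.25950914] 0.03696938467383773 39.99805153347552 [ 0.36238829 -1.48710108 -0.03232321]
```

Call:
{"op": "apply_moves", "data": {
  "moves": [
    [0,0.008,0,0,0,0,0.3],
    [0,0.015,0,0,0,0,0.3],
    [0.01,0.015,0,0,0,0,0.3],
    [0.02,0.015,0,0,0,0,0.3],
    [0.03,0.015,0,0,0,0,0.3],
    [0.04,0.015,0,0,0,0,0.3],
    [0.05,0.015,0,0,0,0,0.3],
    [0.05,0.015,0,0,0,0,0.3],
    [0.05,0.015,0,0,0,0,0.3]
  ]
}}

```text
time_s: 6.65
tool_pos: [0.5336, 0.1145, 0.0599]
tool_rot: [179.9, 0.5, 108.1]
force: [5.9, -14.3, 0.2]
grip_width: 0.0368
grasp_force: 40.0
```

```bash
cat > s.py <<'E'
from st import *
o=env.get_obs();f=np.array(o['force'])
print(o['time_s'],o['tool_pos'],st(o['tool_pos']),'F st',np.round([f[:2]@ex,f[:2]@ey,f[2]],1),o['tool_rot'],o['grip_width'],o['grasp_force'])
E
python3 s.py
```

```text
6.65 [0.53359796 0.11454185 0.0599027 ] [ -1.8 -78.1] F st [  1.1 -15.4   0.2] [179.90813426   0.52892857 108.13695874] 0.0368120783205001 40.000422578305006
```

Call:
{"op": "apply_moves", "data": {
  "moves": [
    [0.01,0,0,0,0,0,0.3],
    [0.02,0,0,0,0,0,0.3],
    [0.03,0,0,0,0,0,0.3],
    [0.04,0,0,0,0,0,0.3],
    [0.04,0,0,0,0,0,0.3],
    [0.04,0,0,0,0,0,0.3]
  ]
}}

```text
time_s: 7.25
tool_pos: [0.5313, 0.1214, 0.0599]
tool_rot: [179.9, 0.6, 108.1]
force: [6.6, -15.3, 0.7]
grip_width: 0.0374
grasp_force: 40.0
```

```bash
python3 s.py
```

```text
7.25 [0.53133782 0.12137152 0.05992724] [ -1.8 -70.9] F st [  1.4 -16.6   0.7] [179.90646337   0.57882603 108.11126422] 0.03742446744947519 40.00063633080572
```

Call:
{"op": "apply_moves", "data": {
  "moves": [
    [0.008,0,0,0,0,0,0.3],
    [0.016,0,0,0,0,0,0.3],
    [0.016,0,0,0,0,0,0.3]
  ]
}}

```text
time_s: 7.55
tool_pos: [0.5313, 0.1214, 0.0599]
tool_rot: [179.9, 0.8, 108.0]
force: [8.7, -21.2, 0.1]
grip_width: 0.0373
grasp_force: 40.0
```

```bash
python3 s.py
```

```text
7.55 [0.53134803 0.12138604 0.05991816] [ -1.7 -70.9] F st [  1.4 -22.9   0.1] [179.8851618    0.79686882 108.02326466] 0.03734160623873383 40.001182914711535
```

Call:
{"op": "apply_moves", "data": {
  "moves": [
    [-0.02,0,0,0,0,0,0.3],
    [-0.04,0,0,0,0,0,0.3],
    [-0.05,0,0,0,0,0,0.45],
    [-0.06,0,0,0,0,0,0.7],
    [-0.06,0,0,0,0,0,1],
    [-0.06,0,0,0,0,0,1],
    [-0.06,0,0,0,0,0,1],
    [-0.06,0,0,0,0,0,1],
    [-0.06,0,-0.15,0,0,0,1],
    [-0.06,0,-0.35,0,0,0,1],
    [-0.06,0,-0.6,0,0,0,1],
    [-0.06,0,-0.8,0,0,0,1],
    [-0.06,0,-0.8,0,0,0,1],
    [-0.06,0,-0.8,0,0,0,1]
  ]
}}

```text
time_s: 8.95
tool_pos: [0.5316, 0.1218, 0.2205]
tool_rot: [179.9, -0.0, 108.4]
force: [0.1, 0.8, -0.8]
grip_width: 0.0871
grasp_force: 0.0
```

```bash
python3 s.py; python3 - <<'E'
from st import *
import pickle
c=viewer.get_calibration('wrist')
im=viewer.read_camera('wrist');np.save('w2.npy',im);pickle.dump(c,open('w2.pkl','wb'))
for b in masks_of('wrist','sleeve')[:1]: print(b['conf'],b['location'],cv2.minAreaRect(cv2.findNonZero(b['pixels'].astype(np.uint8))))
cc=proj(c,[*wd(-2,-75),.09]).astype(int);print(cc)
x,y=cc-100; x=max(x,0);y=max(y,0)
cv2.imwrite('pics/w2c.png',cv2.resize(im[y:y+200,x:x+200],(600,600),interpolation=cv2.INTER_CUBIC)[...,::-1]);print(x,y)
E
```

```text
8.95 [0.53160329 0.12183009 0.22051325] [ -1.4 -70.5] F st [ 0.4  0.7 -0.8] [ 1.79867696e+02 -3.28731892e-02  1.08414409e+02] 0.0870566041963997 0.0
0.85 [323.2, 224.3] ((320.4999694824219, 224.0), (52.99999237060547, 53.99999237060547), 0.0)
[323 224]
223 124
```

View pics/w2c.png

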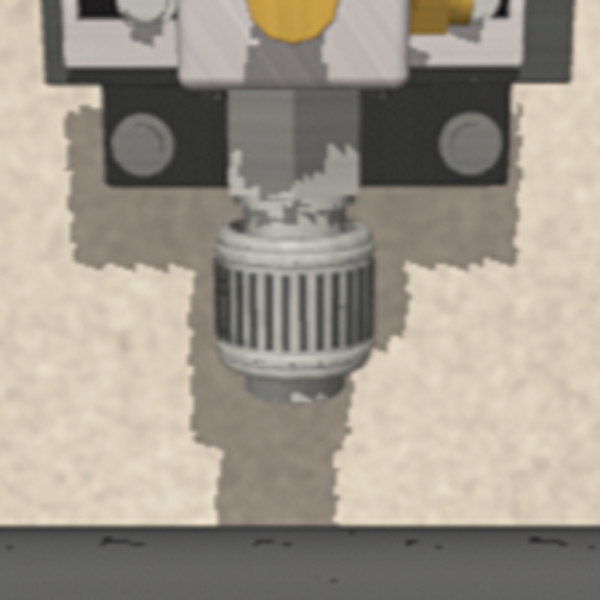

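Latched: the coupler body now projects in front of the sleeve, whose front is at row 248 with the mouth at (321,257). Next I fetch the gauge.

```bash
python3 - <<'E'
from st import *
import pickle;c=pickle.load(open('w2.pkl','rb'))
L=onplane(c,(294.7,230),.08);r=onplane(c,(347.7,230),.08);print('sleeve mid',st((L+r)/2),np.linalg.norm(L-r))
for z in(.090,.0925):print('mouth',st(onplane(c,(321.3,257.2),z)))
print('sl front',st(onplane(c,(321.3,248.3),.098)))
# bolts near
for p in [(142/3+223,145/3+124),(470/3+223,144/3+124)]: print(st(onplane(c,p,.014)))
g=np.array([.5545,-.189]);d=np.array([.0064,.0919]);d/=np.linalg.norm(d);hx=g+.059*d;print('hex',hx,rel([*hx,.25],90))
E
```

```text
sleeve mid [ -3.4 -81.5] 0.03901063547363748
mouth [ -3.4 -99.2]
mouth [ -3.4 -98.4]
sl front [ -3.4 -90. ]
[-47.3 -46.7]
[ 47.4 -46.9]
hex [ 0.55859889 -0.13014255] (array([-1.2384, -0.2631, -0.1585]), array([-1.500e-03,  2.000e-04,  2.142e-01]))
```

Call:
{"op": "apply_moves", "data": {
  "moves": [
    [-0.15,-0.03,-0.15,0,0,0.07,1],
    [-0.35,-0.07,-0.15,0,0,0.14,1],
    [-0.55,-0.12,-0.15,0,0,0.21,1],
    [-0.75,-0.16,-0.15,0,0,0.21,1],
    [-0.98,-0.21,-0.1,0,0,0.21,1],
    [-0.98,-0.21,0,0,0,0.21,1],
    [-0.98,-0.21,0,0,0,0.21,1]
  ]
}}

```text
time_s: 9.75
tool_pos: [0.5504, -0.079, 0.2155]
tool_rot: [-179.6, 0.0, 90.2]
force: [-0.4, -0.3, 0.5]
grip_width: 0.0872
grasp_force: 0.0
```

```bash
python3 s.py; python3 - <<'E'
from go import *
import pickle
c=viewer.get_calibration('wrist')
im=viewer.read_camera('wrist');np.save('w3.npy',im);pickle.dump(c,open('w3.pkl','wb'))
cv2.imwrite('pics/w3.png',im[...,::-1])
for b in masks_of('wrist','gauge')[:3]: print(b['conf'],b['location'],onplane(c,b['location'],.025))
E
```

```text
9.75 [ 0.55042051 -0.07900803  0.21552465] [ -47.6 -266.9] F st [-0.4 -0.1  0.5] [-1.79567272e+02  2.03476433e-02  9.01509211e+01] 0.08719432943731882 0.0
0.95 [331.3, 286.7] [ 0.55593802 -0.15560689  0.025     ]
0.95 [442.9, 353.8] [ 0.65969186 -0.22156022  0.025     ]
0.67 [191.2, 377.1] [ 0.42428153 -0.24762868  0.025     ]
```

View pics/w3.png

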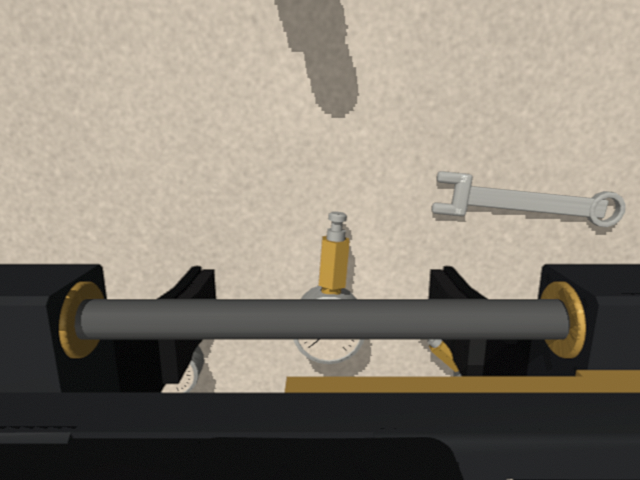

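The gauge's hexagon spans (335,238) to (332,285), with the plug tip at (337,213). The case is partly hidden behind the gripper bar.

```bash
python3 - <<'E'
from go import *
import pickle;c=pickle.load(open('w3.pkl','rb'));im=np.load('w3.npy')
for r in (238,242,250,260,270,280,285):
    hsv=cv2.cvtColor(im[r:r+1],cv2.COLOR_RGB2HSV)[0]; x=[i for i in range(310,360) if 12<hsv[i,0]<28 and hsv[i,1]>110]
    if x:
        L=onplane(c,(x[0]-.5,r),.025);Rr=onplane(c,(x[-1]+.5,r),.025);print(r,x[0],x[-1],np.round((L+Rr)/2,4),np.linalg.norm(L-Rr))
cols=cv2.cvtColor(im[:,328:340],cv2.COLOR_RGB2HSV).mean(1)[205:300]; 
print([(205+i,*np.round(v).astype(int)) for i,v in enumerate(cols) if i<12 or 25<i<36 or 75<i<92])
print('tip',onplane(c,(337,212.5),.026),onplane(c,(337,213),.018))
E
```

```text
238 323 348 [ 0.5592 -0.1107  0.025 ] 0.022400575601913518
242 322 348 [ 0.5588 -0.1143  0.025 ] 0.023319622397858404
250 322 348 [ 0.5589 -0.1215  0.025 ] 0.023434579249262767
260 321 347 [ 0.5581 -0.1306  0.025 ] 0.023580763025694028
270 320 346 [ 0.5573 -0.1399  0.025 ] 0.023728782937713973
280 319 345 [ 0.5565 -0.1493  0.025 ] 0.02387867381532328
285 319 345 [ 0.5565 -0.154   0.025 ] 0.023953876307182435
[(205, np.int64(18), np.int64(38), np.int64(203)), (206, np.int64(18), np.int64(38), np.int64(204)), (207, np.int64(18), np.int64(38), np.int64(205)), (208, np.int64(18), np.int64(38), np.int64(205)), (209, np.int64(18), np.int64(38), np.int64(205)), (210, np.int64(18), np.int64(38), np.int64(203)), (211, np.int64(18), np.int64(33), np.int64(184)), (212, np.int64(20), np.int64(23), np.int64(155)), (213, np.int64(25), np.int64(16), np.int64(146)), (214, np.int64(25), np.int64(14), np.int64(159)), (215, np.int64(23), np.int64(15), np.int64(171)), (216, np.int64(24), np.int64(14), np.int64(169)), (231, np.int64(26), np.int64(13), np.int64(145)), (232, np.int64(27), np.int64(12), np.
[... 605 characters left out ...]
nt64(161)), (285, np.int64(20), np.int64(164), np.int64(161)), (286, np.int64(20), np.int64(164), np.int64(161)), (287, np.int64(20), np.int64(164), np.int64(161)), (288, np.int64(20), np.int64(165), np.int64(150)), (289, np.int64(20), np.int64(165), np.int64(126)), (290, np.int64(20), np.int64(166), np.int64(112)), (291, np.int64(20), np.int64(167), np.int64(118)), (292, np.int64(20), np.int64(169), np.int64(143)), (293, np.int64(20), np.int64(149), np.int64(149)), (294, np.int64(20), np.int64(77), np.int64(138)), (295, np.int64(23), np.int64(18), np.int64(130)), (296, np.int64(28), np.int64(10), np.int64(140))]
tip [ 0.56025098 -0.08799675  0.026     ] [ 0.56049003 -0.09016774  0.018     ]
```

```bash
python3 s.py; python3 -c "
from go import *
print(rel([.5588,-.134,.08],86.6),rel([.5588,-.134,.004],86.6))"
```

```text
9.85 [ 0.55238507 -0.0764718   0.21821804] [ -44.9 -265.1] F st [-0.1  0.1 -0.3] [-1.79821403e+02 -2.57489248e-02  9.04210755e+01] 0.08694685257016212 0.0
(array([-0.2882,  0.0321,  0.6909]), array([-0.0021, -0.0002,  0.0445])) (array([-0.2884,  0.0333,  1.0709]), array([-0.0021, -0.0002,  0.0445]))
```

Call:
{"op": "apply_moves", "data": {
  "moves": [
    [-0.1,0.01,0.2,0,0,0.02,1],
    [-0.2,0.02,0.4,0,0,0.04,1],
    [-0.288,0.03,0.6,0,0,0.044,1],
    [-0.288,0.03,0.7,0,0,0.044,1],
    [-0.288,0.03,0.7,0,0,0.044,1],
    [-0.288,0.03,0.7,0,0,0.044,1],
    [-0.288,0.03,0.7,0,0,0.044,1]
  ]
}}

```text
time_s: 10.55
tool_pos: [0.5613, -0.1343, 0.0815]
tool_rot: [179.8, -0.0, 86.7]
force: [0.9, 0.2, -0.4]
grip_width: 0.0863
grasp_force: 0.0
```

```bash
python3 s.py; python3 -c "
from go import *
print(rel([.5588,-.134,.0045],86.6))"
```

```text
10.55 [ 0.56127673 -0.13425071  0.0815099 ] [ -54.9 -322.7] F st [ 0.9 -0.1 -0.4] [ 1.79814375e+02 -2.89872744e-02  8.66939216e+01] 0.08630633399088675 0.0
(array([ 3.00e-04, -1.37e-02,  3.85e-01]), array([ 0.0022, -0.0003,  0.0011]))
```

Call:
{"op": "apply_moves", "data": {
  "moves": [
    [0,-0.008,0.12,0,0,0,1],
    [0,-0.008,0.24,0,0,0,1],
    [0,-0.008,0.33,0,0,0,1],
    [0,-0.008,0.38,0,0,0,1],
    [0,-0.008,0.38,0,0,0,0.6],
    [0,-0.008,0.38,0,0,0,0.4],
    [0,-0.008,0.38,0,0,0,0.35]
  ],
  "grip_force": 10
}}

```text
time_s: 11.25
tool_pos: [0.5591, -0.1354, 0.005]
tool_rot: [179.9, -0.0, 86.6]
force: [0.2, 0.7, 0.7]
grip_width: 0.0705
grasp_force: 0.0
```

```bash
python3 s.py
```

```text
11.25 [ 0.5591445  -0.13538207  0.00501846] [ -57.3 -323.1] F st [0.4 0.6 0.7] [ 1.79850494e+02 -7.17959849e-03  8.65732184e+01] 0.07052683743634292 0.0
```

Call:
{"op": "apply_moves", "data": {
  "moves": [
    [0,0,0,0,0,0,0.2],
    [0,0,0,0,0,0,0.2],
    [0,0,0,0,0,0,0.2],
    [0,0,0,0,0,0,0.2],
    [0,0,0,0,0,0,0.2],
    [0,0,0,0,0,0,0.2],
    [0,0,0,0,0,0,0.2],
    [0,0,0,0,0,0,0.2],
    [0,0,0,0,0,0,0.2],
    [0,0,0,0,0,0,0.2],
    [0,0,0,0,0,0,0.2],
    [0,0,0,0,0,0,0.2]
  ]
}}

```text
time_s: 12.45
tool_pos: [0.558, -0.1352, 0.0035]
tool_rot: [180.0, -0.0, 86.6]
force: [1.3, 0.4, -0.3]
grip_width: 0.0238
grasp_force: 10.0
```

Call:
{"op": "apply_moves", "data": {
  "moves": [
    [0,0,0,0,0,0,0.2],
    [0,0,0,0,0,0,0.2],
    [0,0,0,0,0,0,0.2]
  ],
  "grip_force": 60
}}

```text
time_s: 12.75
tool_pos: [0.558, -0.1352, 0.0036]
tool_rot: [180.0, -0.0, 86.6]
force: [0.8, 0.0, -0.1]
grip_width: 0.0237
grasp_force: 60.4
```

```bash
python3 s.py
```

```text
12.75 [ 0.55796964 -0.13516634  0.00356528] [ -58.3 -322.5] F st [ 0.7 -0.2 -0.1] [ 1.79992366e+02 -5.29512278e-03  8.65708917e+01] 0.02369131646128612 60.41701516835019
```

Call:
{"op": "apply_moves", "data": {
  "moves": [
    [0,0,-0.08,0,0,0,0.2],
    [0,0,-0.2,0,0,0,0.2],
    [0,0,-0.35,0,0,0,0.2],
    [0,0,-0.45,0,0,0,0.2],
    [0,0,-0.45,0,0,0,0.2],
    [0,0,-0.45,0,0,0,0.2]
  ]
}}

```text
time_s: 13.35
tool_pos: [0.5576, -0.1351, 0.0936]
tool_rot: [180.0, -0.0, 86.6]
force: [0.3, 0.9, -2.7]
grip_width: 0.0234
grasp_force: 60.4
```

```bash
python3 s.py; python3 - <<'E'
from st import *
print(wd(-1.8,-174),rel([*wd(-1.8,-180),.085],108.6))
E
```

```text
13.35 [ 0.55758069 -0.13508129  0.09362762] [ -58.7 -322.3] F st [ 0.6  0.8 -2.7] [ 1.79995110e+02 -3.53354072e-02  8.65592550e+01] 0.023431899952689565 60.395232499504345
[0.56419294 0.02361417] (array([ 0.7662, -0.0034,  0.0436]), array([ 1.000e-04, -4.000e-04, -2.565e-01]))
```

Call:
{"op": "apply_moves", "data": {
  "moves": [
    [0.1,0,0,0,0,-0.04,0.2],
    [0.25,0,0,0,0,-0.09,0.2],
    [0.4,0,0,0,0,-0.14,0.2],
    [0.55,0,0,0,0,-0.19,0.2],
    [0.68,0,0.02,0,0,-0.23,0.2],
    [0.766,-0.003,0.044,0,0,-0.2565,0.2],
    [0.766,-0.003,0.044,0,0,-0.2565,0.2],
    [0.766,-0.003,0.044,0,0,-0.2565,0.2],
    [0.766,-0.003,0.044,0,0,-0.2565,0.2],
    [0.766,-0.003,0.044,0,0,-0.2565,0.2]
  ]
}}

```text
time_s: 14.35
tool_pos: [0.5666, 0.0159, 0.0849]
tool_rot: [180.0, 0.0, 108.4]
force: [-0.4, 0.6, -1.9]
grip_width: 0.0236
grasp_force: 60.4
```

```bash
python3 s.py; python3 - <<'E'
from st import *
print(rel([*wd(-1.8,-172),.0656],108.6))
im=viewer.read_camera('wrist');c=viewer.get_calibration('wrist');np.save('w4.npy',im)
import pickle;pickle.dump(c,open('w4.pkl','wb'))
im2=viewer.read_camera('side');cs=viewer.get_calibration('side')
q=proj(cs,[*wd(-2,-150),.08]).astype(int);print(q)
a=cv2.resize(im[60:460,220:420],(300,600));b=cv2.resize(im2[q[1]-60:q[1]+60,q[0]-50:q[0]+50],(500,600),interpolation=cv2.INTER_CUBIC)
cv2.imwrite('pics/w4.png',np.hstack([a,b])[...,::-1])
E
```

```text
14.35 [0.5665529  0.01588352 0.08489336] [  -2.  -182.1] F st [-0.2  0.7 -1.9] [1.79997133e+02 3.64999283e-02 1.08443775e+02] 0.023616239729242268 60.395517391880276
(array([0.0505, 0.001 , 0.0964]), array([ 0.    ,  0.0004, -0.0018]))
[324 245]
```

View pics/w4.png

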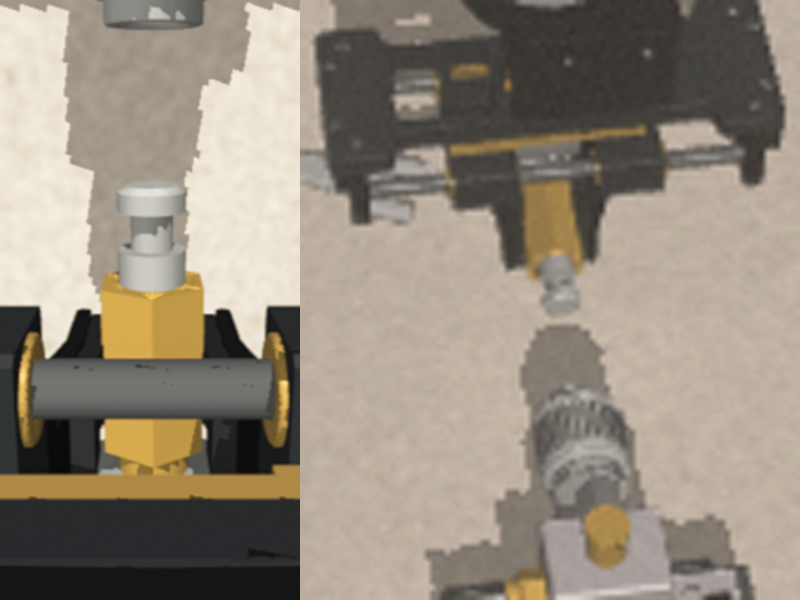

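The plug is centred laterally on the coupler body to within a pixel (column 152 against 153 in the crop). I check the tip height and length, then lower to axis height.

```bash
python3 - <<'E'
from st import *
import pickle;c=pickle.load(open('w4.pkl','rb'))
z=.0993
print(c['position'])
for y in(-138,-136,-134): print(y,proj(c,[*wd(-2,y),z+.0066]),proj(c,[*wd(-2,y-23.5),z+.0081]),proj(c,[*wd(-2,-98),.0925]))
print('x width plug px', 67/1.5, 'tip', 220+151/1.5,60+183/1.5,'hexfront',60+288/1.5, 'mouth',60+27/1.5)
print(st(onplane(c,(220+152/1.5,200),.0993)),st(onplane(c,(220+153.5/1.5,77),.08)))
E
```

```text
[0.54358129 0.07966825 0.24698551]
-138 [326.421572   192.62718616] [326.49856567 260.57135661] [325.95991175  70.54090103]
-136 [326.41876149 186.70732342] [326.4961035  255.06297522] [325.95991175  70.54090103]
-134 [326.4159311  180.74556436] [326.49362442 249.51679347] [325.95991175  70.54090103]
x width plug px 44.666666666666664 tip 320.6666666666667 182.0 hexfront 252.0 mouth 78.0
[  -3.7 -141.7] [ -3.2 -98.9]
```

Call:
{"op": "apply_moves", "data": {
  "moves": [
    [0.01,0,0.04,0,0,0,0.2],
    [0.02,0,0.08,0,0,0,0.2],
    [0.03,0,0.096,0,0,0,0.2],
    [0.03,0,0.096,0,0,0,0.2],
    [0.03,0,0.096,0,0,0,0.2],
    [0.03,0,0.096,0,0,0,0.2]
  ]
}}

```text
time_s: 15.05
tool_pos: [0.5649, 0.0234, 0.0658]
tool_rot: [180.0, 0.0, 108.6]
force: [-0.3, -0.1, -3.2]
grip_width: 0.0233
grasp_force: 60.4
```

```bash
python3 s.py
```

```text
15.05 [0.56485155 0.02336286 0.06580781] [  -1.3 -174.4] F st [-0.3 -0.1 -3.2] [1.79968708e+02 1.01270670e-02 1.08610414e+02] 0.023315874479052933 60.39594773996214
```

Call:
{"op": "apply_moves", "data": {
  "moves": [
    [0.04,-0.002,0,0,0,0,0.2],
    [0.08,-0.002,0,0,0,0,0.2],
    [0.12,-0.002,0,0,0,0,0.2],
    [0.135,-0.002,0,0,0,0,0.2],
    [0.15,-0.002,0,0,0,0,0.2],
    [0.16,-0.002,0,0,0,0,0.2],
    [0.16,-0.002,0,0,0,0,0.2],
    [0.16,-0.002,0,0,0,0,0.2]
  ]
}}

```text
time_s: 15.85
tool_pos: [0.5541, 0.0533, 0.0656]
tool_rot: [180.0, 0.0, 108.6]
force: [-0.1, -0.4, -3.8]
grip_width: 0.0234
grasp_force: 60.4
```

```bash
python3 s.py
```

```text
15.85 [0.55406291 0.05330914 0.06558304] [  -1.9 -142.6] F st [-0.3 -0.4 -3.8] [1.79993516e+02 1.13128234e-02 1.08587690e+02] 0.02342538394782292 60.395680946166976
```

Call:
{"op": "apply_moves", "data": {
  "moves": [
    [0.01,0,0,0,0,0,0.2],
    [0.02,0,0,0,0,0,0.2],
    [0.03,0,0,0,0,0,0.2],
    [0.04,0,0,0,0,0,0.2],
    [0.04,0,0,0,0,0,0.2],
    [0.04,0,0,0,0,0,0.2]
  ]
}}

```text
time_s: 16.45
tool_pos: [0.5523, 0.0585, 0.0658]
tool_rot: [180.0, 0.2, 108.5]
force: [1.9, -6.2, -3.7]
grip_width: 0.0232
grasp_force: 60.4
```

```bash
python3 s.py
```

```text
16.45 [0.55225407 0.05848235 0.06576645] [  -2.  -137.1] F st [-0.2 -6.5 -3.7] [179.96221283   0.19324806 108.50814271] 0.023220714090842014 60.39334310911727
```

Call:
{"op": "apply_moves", "data": {
  "moves": [
    [0.01,0,0,0,0,0,0.2],
    [0.02,0,0,0,0,0,0.2],
    [0.03,0,0,0,0,0,0.2],
    [0.04,0,0,0,0,0,0.2],
    [0.05,0,0,0,0,0,0.2],
    [0.05,0,0,0,0,0,0.2],
    [0.05,0,0,0,0,0,0.2]
  ]
}}

```text
time_s: 17.15
tool_pos: [0.5505, 0.0639, 0.066]
tool_rot: [179.9, 0.5, 108.4]
force: [5.3, -12.6, -3.8]
grip_width: 0.0234
grasp_force: 60.4
```

```bash
python3 s.py
```

```text
17.15 [0.55052303 0.06391884 0.06600881] [  -1.9 -131.4] F st [  1.  -13.6  -3.8] [179.89117934   0.48489977 108.36438464] 0.02341348621461016 60.388121536234394
```

Call:
{"op": "apply_moves", "data": {
  "moves": [
    [0.01,0,0,0,0,0,0.2],
    [0.02,0,0,0,0,0,0.2],
    [0.03,0,0,0,0,0,0.2],
    [0.04,0,0,0,0,0,0.2],
    [0.04,0,0,0,0,0,0.2],
    [0.04,0,0,0,0,0,0.2]
  ]
}}

```text
time_s: 17.75
tool_pos: [0.5475, 0.0728, 0.0659]
tool_rot: [179.9, 0.4, 108.4]
force: [3.9, -10.4, -3.8]
grip_width: 0.0233
grasp_force: 60.4
```

```bash
python3 s.py
```

```text
17.75 [0.54754975 0.07278861 0.06590118] [  -1.9 -122.1] F st [  0.4 -11.1  -3.8] [179.91644706   0.38633996 108.40178774] 0.02334505358201943 60.38994471193291
```

```bash
python3 - <<'E'
from st import *
im=viewer.read_camera('wrist');c=viewer.get_calibration('wrist')
for y in (-98,-97,-91): print(y,proj(c,[*wd(-3.4,y),.098]))
im2=viewer.read_camera('side');q=[326,262]
a=cv2.resize(im[0:400,220:420],(300,600));b=cv2.resize(im2[q[1]-60:q[1]+60,q[0]-50:q[0]+50],(500,600),interpolation=cv2.INTER_CUBIC)
cv2.imwrite('pics/w5.png',np.hstack([a,b])[...,::-1])
E
```

```text
-98 [322.51434943 259.81308871]
-97 [322.50247375 256.85921919]
-91 [322.43027044 238.89990552]
```

View pics/w5.png

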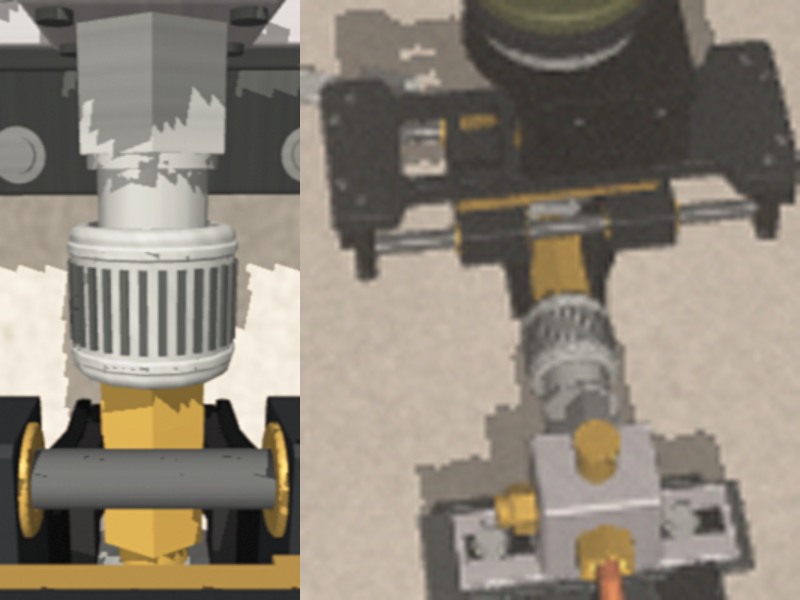

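The sleeve has sprung forward: its front edge is at row 258, which matches y = -97.4. The plug is home, so I unload, release and lift.

Call:
{"op": "apply_moves", "data": {
  "moves": [
    [-0.015,0,0,0,0,0,0.2],
    [-0.03,0,0,0,0,0,0.2],
    [-0.035,0,0,0,0,0,0.2],
    [-0.035,0,0,0,0,0,0.2]
  ]
}}

```text
time_s: 18.25
tool_pos: [0.5484, 0.0707, 0.0656]
tool_rot: [180.0, 0.1, 108.6]
force: [3.2, -4.6, -2.7]
grip_width: 0.0234
grasp_force: 60.4
```

```bash
python3 s.py
```

```text
18.25 [0.54837518 0.0706804  0.06564093] [  -1.8 -124.3] F st [ 1.5 -5.4 -2.7] [1.79970484e+02 7.82664158e-02 1.08578364e+02] 0.02336130229818769 60.39336745510809
```

Call:
{"op": "apply_moves", "data": {
  "moves": [
    [-0.01,0,0,0,0,0,0.2],
    [-0.02,0,0,0,0,0,0.2],
    [-0.02,0,0,0,0,0,0.2]
  ]
}}

```text
time_s: 18.55
tool_pos: [0.5486, 0.0703, 0.0654]
tool_rot: [-180.0, -0.2, 108.7]
force: [-0.3, 3.8, -3.2]
grip_width: 0.0232
grasp_force: 60.4
```

```bash
python3 s.py
```

```text
18.55 [0.54856082 0.0703381  0.06542916] [  -1.7 -124.7] F st [ 0.9  3.7 -3.2] [-1.79989752e+02 -1.71630491e-01  1.08701526e+02] 0.023217700990304818 60.39655337808654
```

It holds against a gentle tug, so it is locked. Relax the arm, open and lift.

Call:
{"op": "apply_moves", "data": {
  "moves": [
    [0.008,0,0,0,0,0,0.2],
    [0.008,0,0,0,0,0,0.4],
    [0.008,0,0,0,0,0,0.7],
    [0.008,0,0,0,0,0,1],
    [0.008,0,0,0,0,0,1],
    [0.008,0,0,0,0,0,1],
    [0.008,0,0,0,0,0,1],
    [0.008,0,0,0,0,0,1],
    [0.008,0,0,0,0,0,1],
    [0.008,0,0,0,0,0,1],
    [0.008,0,-0.1,0,0,0,1],
    [0.008,0,-0.25,0,0,0,1],
    [0.008,0,-0.45,0,0,0,1],
    [0.008,0,-0.65,0,0,0,1],
    [0.008,0,-0.8,0,0,0,1],
    [0.008,0,-0.8,0,0,0,1],
    [0.008,0,-0.8,0,0,0,1]
  ]
}}

```text
time_s: 20.25
tool_pos: [0.5489, 0.0694, 0.2259]
tool_rot: [179.9, -0.0, 108.6]
force: [0.1, 0.2, -0.8]
grip_width: 0.0872
grasp_force: 0.0
```

```bash
python3 s.py; python3 - <<'E'
from st import *
a=viewer.read_camera('wrist');b=viewer.read_camera('side')
cv2.imwrite('pics/end.png',np.hstack([cv2.resize(a,(400,300)),cv2.resize(b,(400,300))])[...,::-1])
E
```

```text
20.25 [0.54888796 0.06942282 0.22594344] [  -1.7 -125.7] F st [ 0.1  0.1 -0.8] [ 1.79927031e+02 -1.60766416e-02  1.08612493e+02] 0.08717054676202736 0.0
```

View pics/end.png

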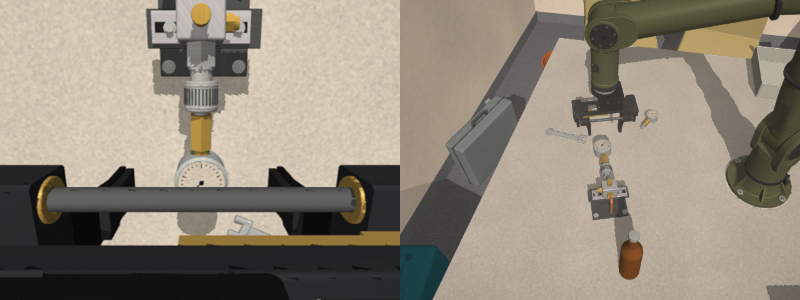

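The gauge sits locked in the coupler, the gripper is clear, and the spanner and bottle are where they were.

```bash
python3 -c "
from cell import env
print(env.sign_off())"
```

```text
the job is handed in; nothing more can be done
None
```

The largest gauge is locked in the quick coupler with the sleeve sprung forward over its plug; it held against a gentle tug, I let go of it, and I handed the job in at about 20 s.

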